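Gauge the knife gap of a draw-down coater with spacer plates

ROBOT

A 6-joint arm with a two-finger parallel gripper is mounted at the origin on the work surface. World frame = base frame: x ahead of the robot, y to its left, z up, the work surface at z = 0. Lengths are in m, angles in rad, forces in N, time in s.
With the tool pointing down it reaches from about 0.375 to 0.975 m from the base axis. Payload 3.8 kg.
Tool frame: the origin (TCP) lies midway between the tips of the shut fingers; the grasp point (between the pads) lies 19 mm behind it (ctrl.hold_point_z is the distance from the TCP to the grasp point, in m); y points along the fingers, z is the direction in which the jaws open and shut, and the axes are right-handed (so a half turn about y gives the same grasp; the last joint's range is limited). The gripper opens to 88 mm and grips with 3 to 60 N. Pads are 18 mm wide; open, the fingers measure 123 mm over their backs; the gripper's body (75 mm by 187 mm) begins 45 mm behind the grasp point.
Start: joints at [-1.193, 0.264, 1.604, -0, 1.274, -0.037], TCP at [0.272, -0.618, 0.239] pointing down, gripper open.
Joint ranges: [-2.63, 2.63], [-0.94, 2.18], [0.31, 2.57], [-1.31, 4.45], [0, 2.66], [-2.55, 2.55]. Speed limits (rad/s): [2.57, 2.57, 3.14, 3.14, 3.14, 3.14].

INTERFACE

Orientations are given as a unit quaternion [x, y, z, w].
In Python, from plant import ctrl, optics gives the robot as it stands.
- The arm moves only by the shell command python3 -m jog 'ROWS' [FORCE]. ROWS is JSON, a list of rows, each a list of 5 numbers: the shift along the tool's x, y, z in m, then the turn about the tool's y in rad, then the gripper's target within -1 to 1 (fully open at 1, half-way at 0, shut at -1). In form: [[tx, ty, tz, turn, gripper], ...]. A call has 1 to 8 rows; each row is the pose to reach, as a shift and turn from the pose measured when the call began, along the tool's axes at that moment; what a row does not reach only later rows make up. A row lasts 1/10 s, in which the tool goes at most 50 mm and 8.59 degrees, less where a joint would pass 70% of its speed; a pose out of reach is approached as far as the arm can. A call with a gripper value outside its range is refused whole. The fingers move at their own pace and stop on an object; FORCE is the grip in N (left out, the last holds). Time passes only in rows, so rows that repeat a pose let the fingers close. It gives the time, the measured TCP pose, the force and the opening at its end, in the units of the state.
- ctrl.read_state(): the state, without advancing time (a new reading comes with each control period).
- optics.camera(name): name is "scene" or "side" or "wrist"; returns a dict with "pixels" (480x640x3 uint8, blue, green, red), "mtx" (3x3 intrinsics, pixels), "k1" (the pictures are not rectified: a ray, as slopes to the right and down, at radius r is drawn at 1 + k1 r^2 times it, then the intrinsics apply), "R" (3x3) and "t" (3): a world point X has camera coordinates R X + t. Camera axes: x right, y down, z forward; pixel columns grow to the right and rows downward; lengths in m; the calibration is good to about 2 mm. A picture is of the moment at which its call begins. There is no depth.
- ctrl.job_done(): hands the job in, once; it reports no verdict.
The state is a dict: "clock": time; "joint_positions": joint angles; "dq": joint speeds; "effort": joint torques, N m; "position": TCP position; "eef_rot": TCP orientation; "ft_force": force on the tool from outside, world axes, zero at the start; "torque": the same for the moment, N m; "width": finger opening in m.
Only numpy, scipy, OpenCV 4.12 (cv2) and the standard library are available. Lean on these libraries where they do the work, as an engineer would, in place of code of your own. Each camera call takes 0.05 s, during which the arm holds its last target. There are 200 camera calls.

TASK

Find which spacer plate just fits under the coater's knife bar: starting with the thinnest, slide the spacers nose first along the bed under the middle of the knife, working up until you have the thickest one that goes in, which also lifts the feeler lever behind the knife. Leave that spacer lying flat on the bed, pushed straight in until its nose stands well out (50 to 100 mm) beyond the knife with the lever lifted, the other spacers flat on the bench off the coater, and do not disturb the tub, the jar or the glass bowl.

Things in the scene. Friction and masses are not known exactly. Their poses are not given: they have to be found in the camera images.
- coater: Fixed coater: bed plate 270 x 160, 15 mm thick, x = -170 to +100; posts 92 high at y = +-90 carry a knife bar (12 thick in x, 48 high) across it. Origin on the bench under the bar's middle; x runs through under the knife, away from the robot. The gap from bed top to knife edge is unknown, 11 to 27.5 mm; the knife is clamped and does not give. The spacers enter from -x.
- lever (a joint): Feeler lever behind the knife; its roller hangs at x = +40 of the coater, 7.6 mm below the knife edge. A white pointer (95 mm) outside the +y post turns with it, leaning to -x as it lifts. Radians: 0 hanging, +0.045 per mm of lift. A spacer with under 6.8 mm of play below the knife lifts it past 0.03; a looser one hardly or not at all. Weak spring, 1.5 N at the roller.
- spacer_thin_grip (a point): The thinnest spacer: grey plastic plate 10 mm thick, 185 long, 40 wide, lying flat, upright steel handle block 30 (x) by 20 (y) by 40 high on its rear part, about 220 g in all. Point: centre of the handle block, 30 mm above the surface it lies on, 20 above the plate's top. x points to the nose, 145 mm ahead of the point (rear edge 40 behind); z up.
- spacer_mid_grip (a point): The middle spacer: grey plastic plate 16 mm thick, 185 long, 40 wide, lying flat, upright steel handle block 30 (x) by 20 (y) by 40 high on its rear part, about 260 g in all. Point: centre of the handle block, 36 mm above the surface it lies on, 20 above the plate's top. x points to the nose, 145 mm ahead of the point (rear edge 40 behind); z up.
- spacer_thick_grip (a point): The thickest spacer: grey plastic plate 22 mm thick, 185 long, 40 wide, lying flat, upright steel handle block 30 (x) by 20 (y) by 40 high on its rear part, about 300 g in all. Point: centre of the handle block, 42 mm above the surface it lies on, 20 above the plate's top. x points to the nose, 145 mm ahead of the point (rear edge 40 behind); z up.
- tub: White plastic tub with screw lid, 90 mm across, 100 high, standing right of the coater; origin under its centre. Bystander.
- dish: Shallow glass bowl, 120 mm across, 35 high, on the far side; origin under its centre. Bystander.
- jar: Small glass jar with white lid, 60 mm across, 60 high, standing right of the coater; origin under its centre. Bystander.
- spacer_thin: The same thinnest spacer; origin at the middle of the plate's underside (the handle's centre is 52.5 mm behind it), axes as its handle point.
- spacer_mid: The same middle spacer; origin at the middle of the plate's underside (the handle's centre is 52.5 mm behind it), axes as its handle point.
- spacer_thick: The same thickest spacer; origin at the middle of the plate's underside (the handle's centre is 52.5 mm behind it), axes as its handle point.
There are look-alikes about, which are no part of the job. What is shaped like the spacer_mid but purple is not meant.

How it is judged:
By the outcome, as a careful person would: the job done as asked, in the order asked, and still so for the second after the job is handed in, with the robot touching nothing.
It also fails if it takes over 72 s, if anything falls off the work surface, if the arm or the gripper's body presses on something with over 40 N, if the wrist force passes 120 N, or if a joint passes its speed limit or range.

## Working session

There is one attempt and no reset: what is moved stays moved. The work goes in short steps, Python scripts to look and compute and a shell command to move; the robot and the scene stay as the last step left them, time stands still between calls to the robot, and variables do not carry over. Pictures are saved under pics/ and viewed, about 8 in all and at most 12, crops included, and the job is handed in when it is done.

```bash
ls; mkdir -p pics
python3 - <<'E'
from plant import ctrl, optics
import cv2, json
s=ctrl.read_state(); print({k:(v if not hasattr(v,'tolist') else v.tolist()) for k,v in s.items()}); print(ctrl.hold_point_z)
import pickle
for n in ("scene","side"):
    c=optics.camera(n); cv2.imwrite(f"pics/{n}0.png",c["pixels"]); pickle.dump(c,open(f"pics/{n}0.pkl","wb")); print(n,c["mtx"],c["k1"],c["R"],c["t"])
E
```

```text
pics
{'clock': 0.0, 'joint_positions': [-1.1928976691480826, 0.2647278125121364, 1.6053435766643886, -7.1675575704048545e-06, 1.2737039602125824, -0.03690661500109742], 'dq': [-6.279903105896907e-05, 0.0006196341424886256, -9.554623312432812e-05, 0.00044122772913890933, 0.00045065468703143666, 0.0022385708924867543], 'effort': [0.000345495773217408, -50.21107077598572, -35.68756341934204, 0.07255031727254391, 0.029248149949125946, -0.0001500475673310575], 'position': [0.2717665690695269, -0.6171089917474151, 0.23742151175832987], 'eef_rot': [-0.14574061297872518, 0.6927123529619167, -0.6911921544104406, 0.145473968337995], 'ft_force': [-0.02554911545171516, 0.15812691837292595, 0.15451985020018727], 'torque': [0.0025382900139627332, 0.0011401699343575012, 0.016817331332077603], 'width': 0.08798357341434015}
0.0187
scene [[438.38140908   0.         324.77680037]
 [  0.         438.38140908 245.91571508]
 [  0.           0.           1.        ]] -0.044025881547358016 [[ 0.69381138  0.72007813  0.01064216]
 [ 0.45657637 -0.42839744 -0.7797523 ]
 [-0.5569235   0.54585998 -0.62599768]] [-0.36741488 -0.16678769  1.3998672 ]
side [[444.6803162    0.         316.7954864 ]
 [  0.         444.6803162  237.93599108]
 [  0.           0.           1.        ]] -0.11366136857342012 [[-0.90710095 -0.4208801   0.00527406]
 [-0.21228772  0.44664114 -0.86916375]
 [ 0.36345811 -0.78953887 -0.49449628]] [0.47180688 0.1612217  1.04403652]
```

View pics/scene0.png

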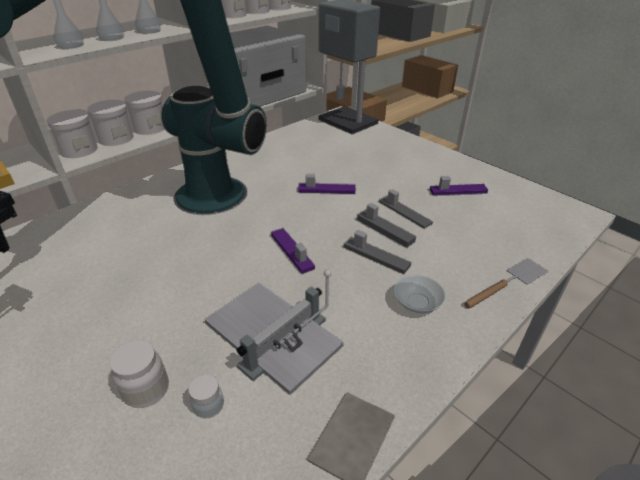

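View pics/side0.png

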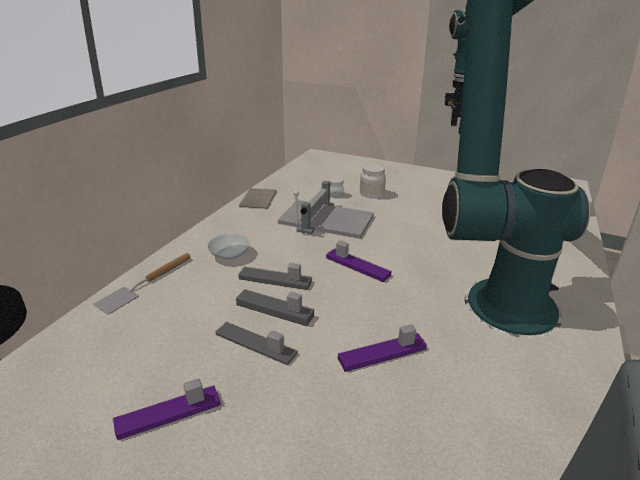

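The scene picture shows three dark grey spacers, with handles at about (362,238), (373,211) and (393,197). The look-alikes are purple, at (293,250), (327,188) and (458,188). The coater is at (275,335), the tub at (138,373), the jar at (205,395) and the bowl at (418,295). Next is one close crop composite of both views.

```bash
cat > h.py <<'E'
import numpy as np, cv2, pickle
from plant import ctrl, optics
def grab(n,f=None):
    c=optics.camera(n)
    if f: cv2.imwrite(f"pics/{f}.png",c["pixels"])
    return c
def ray(c,u,v):
    K=c["mtx"]; d=np.array([(u-K[0,2])/K[0,0],(v-K[1,2])/K[1,1]])
    s=d.copy()
    for _ in range(20): s=d/(1+c["k1"]*(s@s))
    R=np.array(c["R"]);t=np.array(c["t"])
    r=R.T@np.array([s[0],s[1],1]); return -R.T@t, r/np.linalg.norm(r)
def onz(c,u,v,z):
    o,r=ray(c,u,v); return o+r*(z-o[2])/r[2]
def proj(c,X):
    p=np.array(c["R"])@np.array(X)+np.array(c["t"]); s=p[:2]/p[2]; s=s*(1+c["k1"]*(s@s)); return s*c["mtx"][[0,1],[0,1]]+c["mtx"][:2,2]
def tri(c1,p1,c2,p2):
    o1,r1=ray(c1,*p1);o2,r2=ray(c2,*p2)
    a=np.linalg.lstsq(np.stack([r1,-r2],1),o2-o1,rcond=None)[0]
    q1=o1+a[0]*r1;q2=o2+a[1]*r2; return (q1+q2)/2,np.linalg.norm(q1-q2)
def crop(c,x,y,w,h,s,W,H):
    im=cv2.resize(c["pixels"][y:y+h,x:x+w],None,fx=s,fy=s,interpolation=cv2.INTER_CUBIC)
    for i in range(0,w,20):cv2.putText(im,str(x+i),(i*s,10),0,.35,(0,0,255),1);cv2.line(im,(i*s,12),(i*s,18),(0,0,255),1)
    for i in range(20,h,20):cv2.putText(im,str(y+i),(0,i*s+4),0,.35,(0,0,255),1)
    return im[:H,:W]
E
python3 - <<'E'
from h import *
a=pickle.load(open("pics/scene0.pkl","rb"));b=pickle.load(open("pics/side0.pkl","rb"))
o=np.zeros((600,800,3),np.uint8)
def put(i,x,y):o[y:y+i.shape[0],x:x+i.shape[1]]=i
put(crop(a,340,185,100,92,4,400,300),0,0);put(crop(b,210,258,110,110,4,400,300),400,0) if 0 else put(crop(b,212,258,110,110,3,400,300),400,0)
put(crop(a,200,265,160,135,2,400,300),0,300);put(crop(b,270,165,133,75,3,400,300),400,300)
cv2.imwrite("pics/c0.png",o)
for n,c in(("a",a),("b",b)):
    hsv=cv2.cvtColor(c["pixels"],cv2.COLOR_BGR2HSV)
    m=((hsv[...,2]<115)&(hsv[...,1]<60)).astype(np.uint8)
    k,_,st,ce=cv2.connectedComponentsWithStats(m)
    for i in range(1,k):
        if 150<st[i,4]<6000: print(n,st[i],ce[i].round(1))
E
```

```text
a [  0   0  46  67 364] [ 9.5 43.6]
a [233   0  22  15 227] [244.1   6.3]
a [258   0  21  11 155] [267.6   4.1]
a [   0   74   58   99 2698] [ 23.9 131.1]
a [378 191  55  38 640] [404.1 210.2]
a [355 206  61  42 970] [385.  227.1]
a [ 342  234   69   40 1011] [375.9 253.9]
a [ 495  265   81  105 1651] [535.5 327.2]
a [  0 285  32  28 551] [ 14.1 297.9]
a [ 204  287  139  107 2896] [275.4 342. ]
a [386 286  50  32 546] [406.  305.7]
a [109 362  60  45 945] [140.3 389.1]
a [183 390  41  28 457] [200.7 406. ]
a [ 306  394   88   86 3526] [354.1 437.8]
b [   0    0  207  141 3729] [109.2  83.7]
b [449  10  16  31 179] [454.1  24.4]
b [444  67  21  70 502] [455.6  99.7]
b [451 157 116 104 885] [510.8 221. ]
b [513 169  62  23 945] [545.9 179.7]
b [ 278  181   97   58 1439] [322.1 215. ]
b [442 181  18  56 618] [450.5 207.8]
b [ 547  187   92  145 3633] [590.2 284.2]
b [239 190  38  19 165] [255.8 202.7]
b [213 247  44  20 284] [235.4 257.7]
b [ 239  265   75   25 1060] [277.6 277.5]
b [  0 285  27  60 556] [ 10.6 311.1]
b [ 236  290   82   37 1472] [277.2 307.2]
b [ 216  322   83   43 1405] [258.4 343.1]
b [398 329  18  18 214] [406.3 337.8]
b [ 560  351   80  129 5743] [612.2 432.6]
b [185 385  20  20 249] [194.7 395. ]
b [123 411  81  30 173] [161.6 426.1]
```

View pics/c0.png

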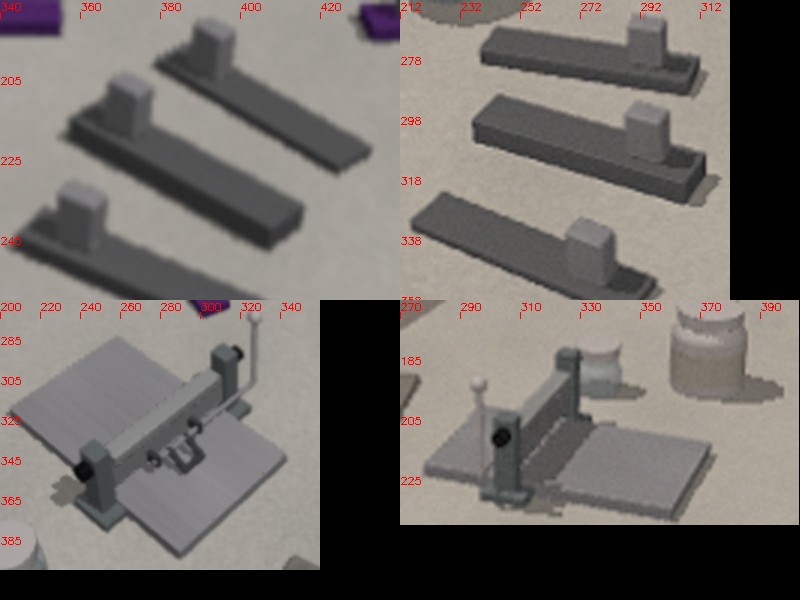

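The crop shows the thin spacer farthest to +y (scene 404,210). The thick one is in the middle (385,227) and the mid one is nearest the coater (376,254). All have grey handles. Next I compute their poses.

Run:
```python
from h import *
np.set_printoptions(precision=4,suppress=True)
a=pickle.load(open("pics/scene0.pkl","rb"));b=pickle.load(open("pics/side0.pkl","rb"))
for n,h,p,q in(("thin",.010,(393.3,191),(275.3,334)),("thick",.022,(372.7,204.5),(294.3,293.7)),("mid",.016,(360.5,231.7),(294.7,265))):
    print(n,*tri(a,p,b,q),"exp z",h+.04,onz(a,*p,h+.04)[:2],onz(b,*q,h+.04)[:2])
print("noses thin",onz(a,428.5,224.5,.01),onz(b,221.5,327.3,.01),"thick",onz(a,411.2,240.3,.022),onz(b,241,294,.022),"mid",onz(b,242.2,270.7,.016))
print("bed");P=[onz(a,*p,.015) for p in((205,320.5),(259,283.5),(343,344.5),(290,391))]
print(np.array(P)); P=np.array(P); print([np.linalg.norm(P[i]-P[(i+1)%4]).round(4) for i in range(4)],P.mean(0))
# side: bed corners visible
print([onz(b,*q,.015) for q in(((710-400)/3+270,(444-300)/3+165),((672-400)/3+270,(512-300)/3+165),((425-400)/3+270,(463-300)/3+165))])
print("tub",onz(a,135,353,.1),"jar",onz(a,204,385,.06),"dish",onz(a,418,293,.035))
# grey masks principal axis fits
for n,c,pts in(("a",a,((404,210),(385,227),(376,254))),("b",b,((258,343),(277,307),(277,277)))):
    hsv=cv2.cvtColor(c["pixels"],cv2.COLOR_BGR2HSV);m=((hsv[...,2]<100)&(hsv[...,1]<60)).astype(np.uint8)
    k,l,st,ce=cv2.connectedComponentsWithStats(m)
    for p,h in zip(pts,(.01,.022,.016)):
        i=np.argmin([9e9]+[np.hypot(*(ce[j]-p))+(st[j,4]<100)*1e3 for j in range(1,k)])
        ys,xs=np.where(l==i);W=np.array([onz(c,x,y,h)[:2] for x,y in zip(xs,ys)]);vx,vy,x0,y0=cv2.fitLine(W.astype(np.float32),cv2.DIST_L1,0,.001,.001).ravel();print(n,h,st[i,4],"dir",np.degrees(np.arctan2(vy,vx)))
```

```text
thin [0.4383 0.3753 0.0506] 0.0012687589651050166 exp z 0.05 [0.4383 0.3764] [0.4381 0.3744]
thick [0.4572 0.2564 0.0642] 0.0021738988507964004 exp z 0.062 [0.4561 0.2596] [0.4579 0.253 ]
mid [0.5145 0.1434 0.057 ] 0.0016291648654745256 exp z 0.056 [0.5145 0.1447] [0.5146 0.1415]
noses thin [0.5862 0.3619 0.01  ] [0.5778 0.3686 0.01  ] thick [0.6057 0.2517 0.022 ] [0.5961 0.2613 0.022 ] mid [0.6532 0.1694 0.016 ]
bed
[[ 0.4651 -0.3058  0.015 ]
 [ 0.4523 -0.1467  0.015 ]
 [ 0.7207 -0.1313  0.015 ]
 [ 0.7288 -0.2841  0.015 ]]
[np.float64(0.1596), np.float64(0.2688), np.float64(0.153), np.float64(0.2646)] [ 0.5917 -0.2169  0.015 ]
[array([ 0.4558, -0.2958,  0.015 ]), array([ 0.4416, -0.1368,  0.015 ]), array([ 0.711 , -0.1245,  0.015 ])]
tub [ 0.5201 -0.4725  0.1   ] jar [ 0.6364 -0.4069  0.06  ] dish [0.747  0.0891 0.035 ]
a 0.01 596 dir -8.336436
a 0.022 903 dir -4.0661216
a 0.016 956 dir 7.5822396
b 0.01 1314 dir -3.6905735
b 0.022 1375 dir 0.6637982
b 0.016 995 dir 11.517023
```

```bash
cat >> h.py <<'E'
from scipy.spatial.transform import Rotation as Ro
def pose():
    s=ctrl.read_state(); return s,np.array(s["position"]),Ro.from_quat(s["eef_rot"]).as_matrix()
def goto(hx,hy,hz,yaw_deg):
    """shift (tool axes) and turn so the GRASP point is at h and jaw axis is across a spacer of that yaw"""
    s,p,R=pose(); t=np.array([hx,hy,hz-ctrl.hold_point_z])
    w=np.array([-np.sin(np.radians(yaw_deg)),np.cos(np.radians(yaw_deg)),0])
    best=None
    for sg in(1,-1):
        v=R.T@(sg*w); a=np.arctan2(v[0],v[2])
        if best is None or abs(a)<abs(best): best=a
    print("clock %.2f grasp %s F %s width %.4f j %s"%(s["clock"],(p+[0,0,ctrl.hold_point_z]).round(4),np.round(s["ft_force"],1),s["width"],np.round(s["joint_positions"],2)))
    print("  shift",(R.T@(t-p)).round(4),"turn %.4f (other %.3f)"%(best,best-np.sign(best)*np.pi),"need rows %.1f"%max(np.linalg.norm(t-p)/.05,abs(best)/.15))
E
python3 - <<'E'
from h import *
np.set_printoptions(precision=4,suppress=True)
s,p,R=pose();print(R);print("jaw yaw",np.degrees(np.arctan2(R[1,2],R[0,2])))
goto(.5,-.21,.26,3.5);goto(.438,.375,.15,-4);
c=optics.camera("wrist");print(c["R"]@R,-c["R"].T@c["t"]-p, c["mtx"])
E
```

```text
[[-0.9152 -0.0008  0.403 ]
 [-0.403   0.0018 -0.9152]
 [-0.     -1.     -0.002 ]]
jaw yaw -66.23363686917577
clock 0.10 grasp [ 0.2718 -0.6172  0.2562] F [ 0.1 -0.2  0.3] width 0.0885 j [-1.19  0.26  1.61 -0.    1.27 -0.04]
  shift [-0.373  -0.0032 -0.2807] turn 0.3537 (other -2.788) need rows 9.3
clock 0.10 grasp [ 0.2718 -0.6172  0.2562] F [ 0.1 -0.2  0.3] width 0.0885 j [-1.19  0.26  1.61 -0.    1.27 -0.04]
  shift [-0.552   0.1079 -0.8408] turn 0.4846 (other -2.657) need rows 20.2
[[-0.0003  0.0007  1.    ]
 [ 0.9544 -0.2985  0.0005]
 [ 0.2985  0.9544 -0.0006]] [0.0704 0.0305 0.1465] [[395.5823   0.     321.2119]
 [  0.     395.5823 239.1043]
 [  0.       0.       1.    ]]
```

```bash
python3 -m jog '[[-0.464,-0.044,-0.24,0.36,1],[-0.464,-0.044,-0.24,0.36,1],[-0.464,-0.044,-0.24,0.36,1],[-0.464,-0.044,-0.24,0.36,1],[-0.464,-0.044,-0.24,0.36,1],[-0.464,-0.044,-0.24,0.36,1],[-0.464,-0.044,-0.24,0.36,1],[-0.464,-0.044,-0.24,0.36,1]]'; python3 -c "
from h import *
goto(.6,-.21,.30,3.5)"
```

```text
clock: 0.95
position: [0.5227, -0.3056, 0.2718]
eef_rot: [-0.02, 0.707, -0.706, 0.019]
ft_force: [-0.4, -0.2, 0.2]
width: 0.088
clock 0.95 grasp [ 0.5227 -0.3056  0.2905] F [-0.4 -0.2  0.2] width 0.0880 j [-0.57  0.12  1.72  0.    1.31  0.95]
  shift [-0.0824 -0.0094 -0.0912] turn -0.0064 (other 3.135) need rows 2.5
```

```bash
python3 -m jog '[[-0.08,-0.01,-0.09,0,1],[-0.08,-0.01,-0.09,0,1],[-0.08,-0.01,-0.09,0,1],[-0.08,-0.01,-0.09,0,1]]'; python3 -c "
from h import *
c=grab('wrist','w1');pickle.dump(c,open('pics/w1.pkl','wb'))
goto(.438,.375,.15,-4)"
```

```text
clock: 1.35
position: [0.5994, -0.2083, 0.2817]
eef_rot: [-0.021, 0.708, -0.706, 0.021]
ft_force: [0.3, 0.3, -0.7]
width: 0.088
clock 1.40 grasp [ 0.5982 -0.2099  0.3002] F [-0.1 -0.   0.2] width 0.0882 j [-0.38  0.17  1.64  0.    1.33  1.14]
  shift [ 0.126   0.1514 -0.5929] turn 0.1276 (other -3.014) need rows 12.5
```

View pics/w1.png

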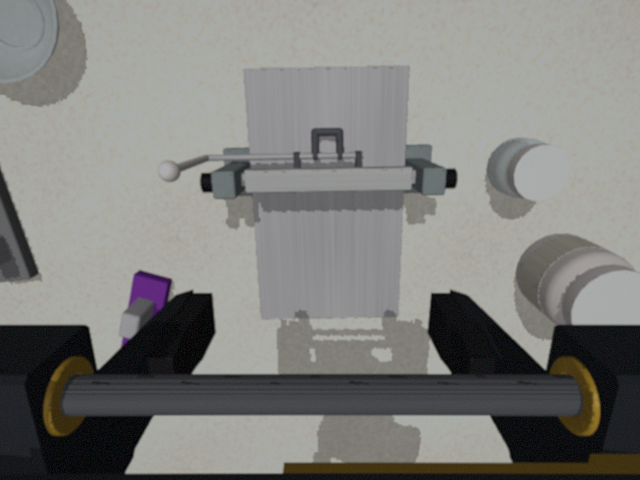

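The wrist view shows the bed corners at (245,69), (409,66), (399,317) and (261,318). The knife bar is at row 178 and the white pointer ball at (169,171), with the jar and tub to the right.

```bash
cat > coat.py <<'E'
from h import *
np.set_printoptions(precision=4,suppress=True)
c=pickle.load(open("pics/w1.pkl","rb"))
TL,TR,BR,BL=[onz(c,*p,.015)[:2] for p in((245,69),(409,66),(399,317),(261,318))]
if __name__=="__main__":
    print(TL,TR,BR,BL,[np.linalg.norm(x) for x in(TL-TR,TR-BR,BR-BL,BL-TL)])
    for d in(TL-BL,TR-BR):print(np.degrees(np.arctan2(d[1],d[0])))
    for d in(TL-TR,BL-BR):print(np.degrees(np.arctan2(-d[0],d[1])))
    m=(TL+TR+BR+BL)/4; y=np.radians(3.5); print("centre",m,"origin",m+.035*np.array([np.cos(y),np.sin(y)]))
    for z in(.092,):print("posts",onz(c,228,180,z),onz(c,430,180,z))
E
python3 coat.py; python3 -m jog '[[0.126,0.151,-0.59,0.128,1],[0.126,0.10,-0.59,0.128,1],[0.126,0.10,-0.59,0.128,1],[0.126,0.10,-0.59,0.128,1],[0.126,0.10,-0.59,0.128,1],[0.126,0.10,-0.59,0.128,1],[0.126,0.10,-0.59,0.128,1],[0.126,0.10,-0.59,0.128,1]]';python3 -c "
from h import *
goto(.438,.375,.16,-4)"
```

```text
[ 0.7139 -0.1274] [ 0.7259 -0.2848] [ 0.4573 -0.307 ] [ 0.4462 -0.1465] [np.float64(0.15785830643254356), np.float64(0.2695111929584399), np.float64(0.16096852698120537), np.float64(0.2684332606869493)]
4.081955596995747
4.743474676059977
4.349754303620163
3.9672892345531103
centre [ 0.5858 -0.2164] origin [ 0.6208 -0.2143]
posts [ 0.6187 -0.1274  0.092 ] [ 0.629  -0.2988  0.092 ]
clock: 2.2
position: [0.4928, 0.169, 0.2152]
eef_rot: [0.025, 0.707, -0.706, -0.026]
ft_force: [0.2, -0.0, -0.1]
width: 0.0882
clock 2.20 grasp [0.4928 0.169  0.2339] F [ 0.2 -0.  -0.1] width 0.0882 j [ 0.28 -0.01  1.96  0.    1.2   1.92]
  shift [ 0.0694  0.0742 -0.2015] turn -0.0026 (other 3.139) need rows 4.5
```

```bash
python3 -m jog '[[0.069,0.02,-0.2,0,1],[0.069,0.04,-0.2,0,1],[0.069,0.06,-0.2,0,1],[0.069,0.074,-0.2,0,1],[0.069,0.074,-0.2,0,1],[0.069,0.074,-0.2,0,1]]';python3 -c "
from h import *
c=grab('wrist','w2');pickle.dump(c,open('pics/w2.pkl','wb'))
print(proj(c,[.438,.375,.05]))
goto(.438,.375,.032,-4)"
```

```text
clock: 2.8
position: [0.4362, 0.3734, 0.1383]
eef_rot: [-0.023, -0.706, 0.708, 0.027]
ft_force: [-0.2, -0.6, 0.4]
width: 0.088
[317.47553156 240.78103642]
clock 2.85 grasp [0.4374 0.3725 0.1584] F [-0.7 -0.4  0. ] width 0.0880 j [0.66 0.16 1.92 0.   1.07 2.3 ]
  shift [-0.0009  0.1264 -0.0028] turn -0.0012 (other 3.140) need rows 2.5
```

View pics/w2.png

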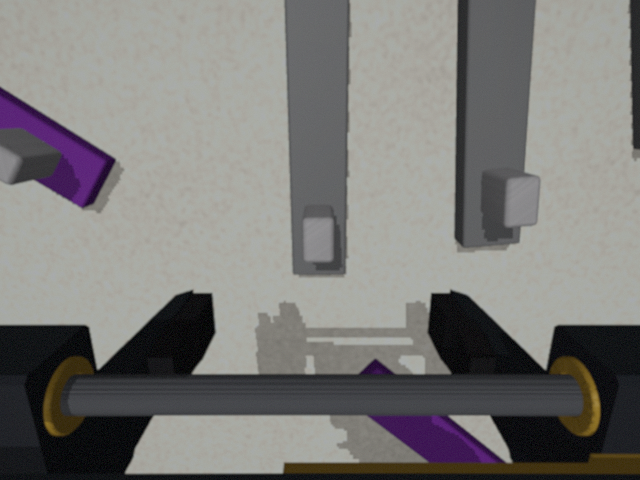

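The handle top is at (319,239), against a predicted (317,241). The plate edges run (286,0)–(293,273) and (349,0)–(345,273). The thick spacer's handle top is at (521,198), with its right top edge at (535,0)–(519,242).

```bash
python3 -c "
from h import *
c=pickle.load(open('pics/w2.pkl','rb'))
def yaw(p,q,z):
    d=onz(c,*p,z)-onz(c,*q,z); return np.degrees(np.arctan2(d[1],d[0])).round(2)
print('thin',yaw((286,0),(293,273),.01),yaw((349,0),(345,273),.01),onz(c,319,239,.05),'rear',onz(c,293,273,.01),onz(c,345,273,.01))
print('thick',yaw((535,0),(519,242),.022),yaw((468,0),(464,244),.022),onz(c,521,198,.062))
h=onz(c,319,239,.05)
goto(h[0],h[1],.032,-3.5)"
```

```text
thin -3.9 -3.73 [0.43909429 0.3739695  0.05      ] rear [0.40110927 0.3963323  0.01      ] [0.39835138 0.35750506 0.01      ]
thick 1.18 1.43 [0.45927492 0.25682682 0.062     ]
clock 2.85 grasp [0.4374 0.3725 0.1584] F [-0.7 -0.4  0. ] width 0.0880 j [0.66 0.16 1.92 0.   1.07 2.3 ]
  shift [-0.0021  0.1264 -0.0019] turn -0.0100 (other 3.132) need rows 2.5
```

```bash
python3 -m jog '[[-0.002,0.05,-0.002,0,1],[-0.002,0.09,-0.002,0,1],[-0.002,0.115,-0.002,0,1],[-0.002,0.125,-0.002,0,1],[-0.002,0.125,-0.002,0,1],[-0.002,0.125,-0.002,0,-1],[-0.002,0.125,-0.002,0,-1],[-0.002,0.125,-0.002,0,-1]]' 30; python3 -m jog '[[0,0,0,0,-1],[0,0,0,0,-1],[0,0,0,0,-1],[0,0,0,0,-1]]'; python3 -c "
from h import *
goto(.439,.374,.12,-4)"
```

```text
clock: 3.65
position: [0.4404, 0.375, 0.0167]
eef_rot: [0.025, 0.707, -0.707, -0.026]
ft_force: [-0.5, 0.3, -0.2]
width: 0.0664
clock: 4.05
position: [0.4403, 0.375, 0.0168]
eef_rot: [0.025, 0.707, -0.707, -0.025]
ft_force: [0.3, -0.4, -0.7]
width: 0.0341
clock 4.05 grasp [0.4403 0.375  0.0355] F [ 0.3 -0.4 -0.7] width 0.0341 j [0.66 0.32 1.99 0.   0.84 2.3 ]
  shift [ 0.0013 -0.0845  0.0011] turn -0.0011 (other 3.141) need rows 1.7
```

```bash
python3 -m jog '[[0,0,0,0,-1],[0,0,0,0,-1],[0,0,0,0,-1],[0,-0.02,0,0,-1],[0,-0.06,0,0,-1],[0,-0.1,0,0,-1],[0,-0.1,0,0,-1]]'; python3 -c "
from h import *
goto(.456,-.226,.13,4.2)"
```

```text
clock: 4.75
position: [0.444, 0.3777, 0.1228]
eef_rot: [0.028, 0.709, -0.704, -0.023]
ft_force: [1.3, 1.5, -2.0]
width: 0.02
clock 4.75 grasp [0.444  0.3777 0.1415] F [ 1.3  1.5 -2. ] width 0.0200 j [0.66 0.18 1.93 0.   1.02 2.3 ]
  shift [-0.0547  0.0074  0.6014] turn -0.1443 (other 2.997) need rows 12.1
```

```bash
python3 -m jog '[[-0.055,0,0.6,-0.144,-1],[-0.055,0,0.6,-0.144,-1],[-0.055,0,0.6,-0.144,-1],[-0.055,0,0.6,-0.144,-1],[-0.055,0,0.6,-0.144,-1],[-0.055,0,0.6,-0.144,-1],[-0.055,0,0.6,-0.144,-1],[-0.055,0,0.6,-0.144,-1]]'; python3 -c "
from h import *
goto(.456,-.226,.10,4.2)"
```

```text
clock: 5.55
position: [0.4494, -0.0266, 0.1166]
eef_rot: [-0.024, 0.709, -0.704, 0.028]
ft_force: [0.3, 0.5, -3.3]
width: 0.0198
clock 5.55 grasp [ 0.4494 -0.0266  0.1353] F [ 0.3  0.5 -3.3] width 0.0198 j [-0.12 -0.06  2.2   0.01  1.    1.37]
  shift [0.0082 0.0339 0.1996] turn -0.0000 (other 3.142) need rows 4.1
```

```bash
python3 -m jog '[[0.008,0.01,0.2,0,-1],[0.008,0.02,0.2,0,-1],[0.008,0.035,0.2,0,-1],[0.008,0.05,0.2,0,-1],[0.008,0.065,0.2,0,-1],[0.008,0.065,0.2,0,-1],[0.008,0.065,0.2,0,-1],[0.008,0.065,0.2,0,-1]]'; python3 -c "
from h import *
c=grab('wrist','w3');pickle.dump(c,open('pics/w3.pkl','wb'))
goto(.456,-.226,.053,4.2)"
```

```text
clock: 6.35
position: [0.4564, -0.2253, 0.0504]
eef_rot: [-0.024, 0.709, -0.704, 0.028]
ft_force: [-0.0, -0.2, -2.0]
width: 0.0198
clock 6.40 grasp [ 0.4569 -0.2254  0.0696] F [ 0.2  0.3 -2.3] width 0.0194 j [-0.51  0.15  2.12  0.01  0.87  0.98]
  shift [0.0011 0.0165 0.0007] turn 0.0013 (other -3.140) need rows 0.3
```

View pics/w3.png

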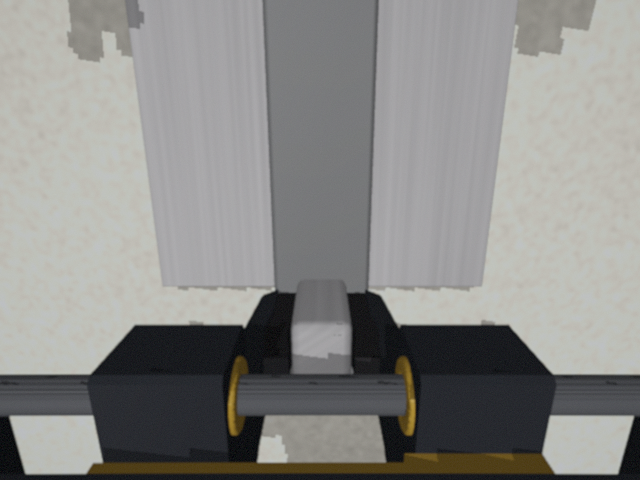

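The spacer is centred and parallel on the bed: bed edges 162–483 and spacer 273–369 at the rear, 130–517 and 264–378 at the front. Next I lower it.

```bash
python3 -m jog '[[0,0.01,0,0,-1],[0,0.016,0,0,-1],[0,0.019,0,0,-1],[0,0.019,0,0,-1],[0,0.019,0,0,-1]]'; python3 -c "
from h import *
goto(.456,-.226,.05,4.2)"
```

```text
clock: 6.9
position: [0.4571, -0.2251, 0.0317]
eef_rot: [-0.024, 0.709, -0.704, 0.029]
ft_force: [0.1, 0.9, -3.1]
width: 0.0198
clock 6.90 grasp [ 0.4571 -0.2251  0.0504] F [ 0.1  0.9 -3.1] width 0.0198 j [-0.51  0.18  2.13  0.01  0.83  0.97]
  shift [0.0011 0.0004 0.0008] turn 0.0017 (other -3.140) need rows 0.0
```

```bash
for i in 1 2; do python3 -m jog '[[0,0.0015,0,0,-1],[0,0.0015,0,0,-1],[0,0.0015,0,0,-1]]'; done
```

```text
clock: 7.2
position: [0.4572, -0.2251, 0.0316]
eef_rot: [-0.024, 0.709, -0.704, 0.029]
ft_force: [-3.2, 2.4, 9.9]
width: 0.02
clock: 7.5
position: [0.4572, -0.2251, 0.0316]
eef_rot: [-0.024, 0.709, -0.704, 0.029]
ft_force: [-4.5, 2.9, 11.0]
width: 0.0201
```

```bash
python3 -m jog '[[-0.015,-0.0005,0,0,-1],[-0.03,-0.0005,0,0,-1],[-0.045,-0.0005,0,0,-1],[-0.06,-0.0005,0,0,-1],[-0.075,-0.0005,0,0,-1],[-0.09,-0.0005,0,0,-1],[-0.09,-0.0005,0,0,-1]]'
python3 - <<'E'
from h import *
goto(.456,-.226,.05,4.2)
c=grab('wrist','w4');a=grab('scene')
pickle.dump((c,a),open('pics/w4.pkl','wb'))
a0=pickle.load(open('pics/scene0.pkl','rb'))
i=np.hstack([crop(x,230,255,110,100,3,330,300) for x in(a0,a)])
cv2.imwrite('pics/c4.png',np.vstack([i,cv2.resize(c["pixels"][:270],(660,278))]))
E
```

```text
clock: 8.2
position: [0.5498, -0.2183, 0.0326]
eef_rot: [-0.024, 0.709, -0.704, 0.03]
ft_force: [1.4, 1.0, -4.8]
width: 0.0199
clock 8.20 grasp [ 0.5498 -0.2183  0.0513] F [ 1.4  1.  -4.8] width 0.0199 j [-0.43  0.31  1.96  0.01  0.87  1.06]
  shift [0.0941 0.0005 0.0006] turn 0.0027 (other -3.139) need rows 1.9
```

View pics/c4.png

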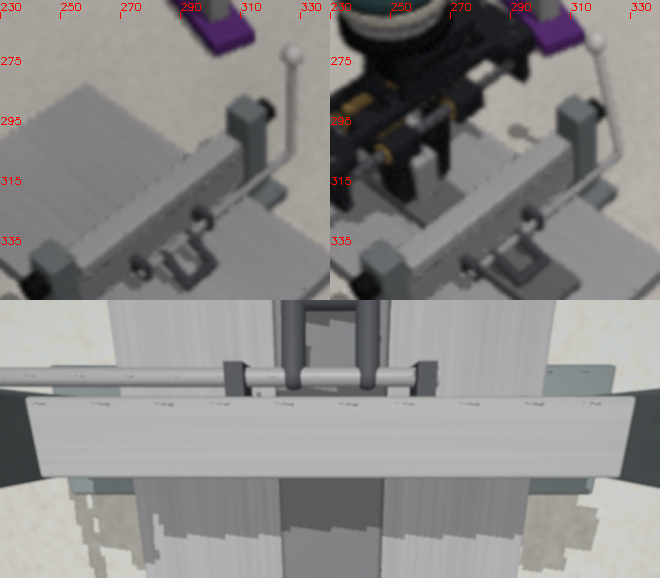

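Pointer tip moved from (327.3,272.7) to (318.7,269.0), so the thin spacer is in and lifts the lever. I'll quantify the lift.

Run:
```python
from h import *
a=pickle.load(open('pics/scene0.pkl','rb')); b=pickle.load(open('pics/w1.pkl','rb'))
y=np.radians(4.2);ex=np.array([np.cos(y),np.sin(y),0])
T,e=tri(a,(327.3,272.7),b,(169,171)); print("tip",T,e)
P=T-[0,0,.095]; print("pivot px",proj(a,P), "tip px",proj(a,T))
for th in np.arange(0,.36,.05): print(round(th,2),proj(a,P+.095*(np.array([0,0,np.cos(th)])-ex*np.sin(th))).round(1), "play",7.6-th/.045)
```

```text
tip [ 0.63039985 -0.09292987  0.13435519] 0.001637966632110005
pivot px [326.33638701 304.48806056] tip px [326.92375366 272.81278687]
0.0 [326.9 272.8] play 7.6
0.05 [325.2 271.8] play 6.488888888888889
0.1 [323.5 270.9] play 5.377777777777777
0.15 [321.9 270.1] play 4.266666666666666
0.2 [320.2 269.4] play 3.155555555555555
0.25 [318.6 268.8] play 2.0444444444444443
0.3 [317.  268.3] play 0.9333333333333318
0.35 [315.5 267.9] play -0.17777777777777892
```

```bash
python3 -m jog '[[0,0.001,0,0,-1],[0,0.002,0,0,-1],[0,0.002,0,0,-1]]'
python3 - <<'E'
from h import *
a=grab('scene')
hs=[pickle.load(open('pics/scene0.pkl','rb')),a]
i=np.hstack([crop(x,305,262,30,30,12,360,360) for x in hs]); cv2.imwrite('pics/c5.png',i)
for c in hs:
    p=c["pixels"][262:280,308:334].astype(int); v=p.min(2); print(v[::2,::2])
E
```

```text
clock: 8.6
position: [0.5472, -0.2181, 0.0316]
eef_rot: [-0.024, 0.709, -0.704, 0.029]
ft_force: [-2.9, 1.8, 4.6]
width: 0.0197
[[ 39  38  89 150 152 151 151 151 153 150 150 154 151]
 [ 38  39  42 114 149 149 152 151 152 151 150 150 152]
 [ 38  37  32  57 150 150 152 153 154 152 149 151 151]
 [ 29  25  24  63 149 150 152 152 151 151 150 151 153]
 [ 35  69 111 144 151 149 151 151 140 148 158 153 153]
 [133 148 150 151 151 150 151 147 120 151 168 150 153]
 [153 151 151 150 150 152 148 148 107 131 145 134 152]
 [151 150 151 150 150 151 152 150 140 101 111 138 151]
 [148 149 150 148 150 152 150 149 147 103 116 152 150]]
[[ 43  45  96 163 166 163 163 163 165 162 163 165 165]
 [ 44  44  45 122 161 161 162 164 165 163 162 161 164]
 [ 45  42  35  61 156 164 173 166 167 165 163 164 164]
 [ 32  27  27  60 132 168 181 156 163 165 163 164 166]
 [ 35  76 121 153 116 146 156 148 162 165 165 167 166]
 [145 162 161 163 148 113 114 154 164 165 166 166 166]
 [165 163 164 164 163 135 138 158 163 162 163 164 163]
 [163 161 163 163 162 138 133 151 164 162 164 164 164]
 [161 161 162 162 164 159 127 145 162 164 164 165 163]]
```

The pointer shows about 0.24 rad, which is about 5.3 mm of lift and so about 2.3 mm of play. The gap is therefore around 12 mm: the 16 mm spacer cannot enter, and the thin one is the answer. I release it and retreat.

```bash
python3 -m jog '[[0,0,0,0,0],[0,0,0,0,0],[0,0,0,0,0],[0,0,0,0,0],[0,0,0,0,0],[0,-0.02,0,0,0],[0,-0.06,0,0,0],[0,-0.1,0,0,0]]'; python3 -m jog '[[0,-0.05,0,0,0],[0,-0.1,0,0,0],[0,-0.15,0,0,0],[0.02,-0.15,0.02,0,0],[0.02,-0.15,0.02,0,0],[0.02,-0.15,0.02,0,0]]'
python3 - <<'E'
from h import *
c=grab('wrist','w6');a=grab('scene','s6');b=grab('side','d6');pickle.dump((c,a,b),open('pics/w6.pkl','wb'))
o=np.zeros((600,800,3),np.uint8)
o[:,:]=0
o[:300,:400]=cv2.resize(c["pixels"],(400,300));o[:300,400:]=crop(a,230,250,134,100,3,400,300)[:300,:400]
o[300:,:400]=cv2.resize(a["pixels"],(400,300));o[300:,400:]=crop(b,268,160,134,100,3,400,300)[:300,:400]
cv2.imwrite('pics/c6.png',o)
goto(.456,-.226,.05,4.2)
E
```

```text
clock: 9.45
position: [0.5456, -0.2184, 0.1314]
eef_rot: [-0.025, 0.71, -0.704, 0.028]
ft_force: [0.4, -0.5, 0.8]
width: 0.044
clock: 10.05
position: [0.5263, -0.241, 0.2805]
eef_rot: [-0.025, 0.71, -0.703, 0.027]
ft_force: [0.4, -0.4, -0.1]
width: 0.0443
clock 10.20 grasp [ 0.5263 -0.2403  0.298 ] F [-0.5 -0.4 -0.1] width 0.0441 j [-0.48  0.06  1.76  0.01  1.32  1.02]
  shift [ 0.0693  0.2481 -0.017 ] turn 0.0021 (other -3.140) need rows 5.2
```

View pics/c6.png

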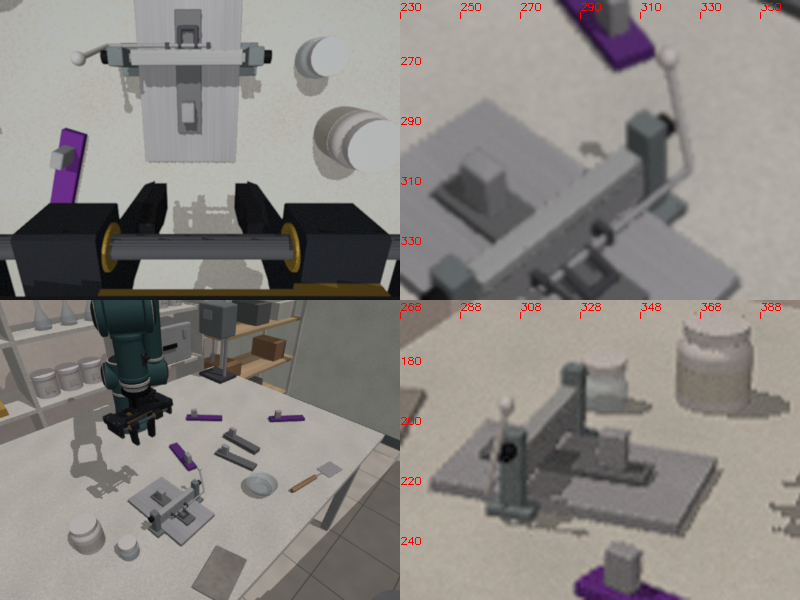

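View pics/w6.png

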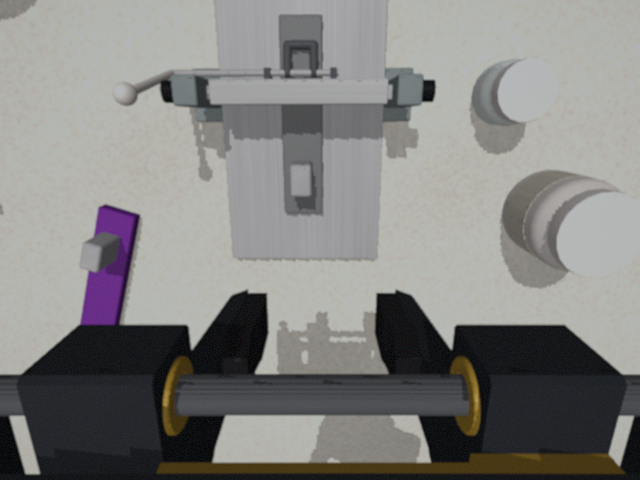

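The spacer lies flat on the bed with its nose edge at (279–322,15) and rear edge at (285–323,213). The pointer ball is at scene (319.7,269), still lifted. The tub and jar are unmoved to the eye. I run a numeric check.

Run:
```python
from h import *
np.set_printoptions(precision=4,suppress=True)
c,a,b=pickle.load(open('pics/w6.pkl','rb'))
y=np.radians(4.2);M=np.array([[np.cos(y),np.sin(y)],[-np.sin(y),np.cos(y)]]);O=np.array([.6208,-.2140])
for n,p in(("noseL",(279,15)),("noseR",(322,15)),("rearL",(285,213)),("rearR",(323,213))): print(n,M@(onz(c,*p,.025)[:2]-O))
print("handle top",M@(onz(c,302,179,.065)[:2]-O))
a0=pickle.load(open('pics/scene0.pkl','rb'));d=cv2.absdiff(a["pixels"],a0["pixels"]).max(2)
for n,(x,y_,w,h) in dict(tub=(108,338,62,70),jar=(183,373,42,45),dish=(390,272,56,45),mid=(342,230,72,44),thick=(355,203,62,43)).items(): print(n,d[y_:y_+h,x:x+w].mean().round(1),"%.3f"%(d[y_:y_+h,x:x+w]>40).mean())
```

```text
noseL [0.0677 0.0206]
noseR [ 0.0676 -0.0183]
rearL [-0.1162  0.02  ]
rearR [-0.116  -0.0197]
handle top [-0.0746 -0.0006]
tub 6.9 0.000
jar 6.9 0.000
dish 6.5 0.000
mid 6.0 0.000
thick 17.4 0.129
```

Run:
```python
from h import *
c,a,b=pickle.load(open('pics/w6.pkl','rb'));b0=pickle.load(open('pics/side0.pkl','rb'))
d=cv2.absdiff(b["pixels"],b0["pixels"]).max(2)
print("thick side view",(d[287:328,234:319]>40).mean(),"mid",(d[262:287,238:316]>40).mean())
print(ctrl.job_done())
```

```text
thick side view 0.003443328550932568 mid 0.0
the job is handed in; nothing more can be done
None
```

The thinnest spacer (10 mm) is the one that fits, and I have left it in place under the knife and handed the job in at about 10 s of robot time. I slid it nose first along the bed under the middle of the knife, and it lifted the lever.

**Why it is the thickest that goes in:** the pointer showed about 0.22–0.25 rad, or roughly 2–3 mm of play, so the gap is about 12–13 mm. The 16 mm and 22 mm spacers cannot enter. I did not push either of them against the knife; that they do not fit rests on the lever reading.

**Last checks, after releasing and backing off:**
- **Spacer position:** it lies flat and straight, within about 1 mm of the middle. Its nose is 68 mm past the knife's centre line, about 62 mm past its far face.
- **Lever:** it is still lifted.
- **Bystanders and other spacers:** the tub, jar, bowl and mid spacer look unchanged in the scene view.
- **One check that disagreed:** the thick spacer's area in the scene picture differed by 13%, probably because the thin spacer had been picked up from within that crop. The side view showed the thick spacer unchanged (0.3%).

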